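Hang the dial plate on the sprung hook

ROBOT

A 6-joint arm with a two-finger parallel gripper is mounted at the origin on the work surface. World frame = base frame: x ahead of the robot, y to its left, z up, the work surface at z = 0. Lengths are in m, angles in rad, forces in N, time in s.
With the tool pointing down it reaches from about 0.35 to 0.775 m from the base axis. Payload 7.3 kg.
Tool frame: the origin (TCP) lies at the very end of the fingers, on their centre line; the grasp point (between the pads) lies 19 mm behind it; z points along the fingers, y is the line along which they close (so a half turn about z gives the same grasp; the last joint's range is limited). The gripper opens to 92 mm and grips with 3 to 60 N. Pads are 19 mm wide; open, the fingers measure 130 mm over their backs; the gripper's body (75 mm by 190 mm) begins 47 mm behind the grasp point.
Start: joints at [1.116, 0.342, 1.524, -0, 1.275, -0.146], TCP at [0.16, 0.5, 0.227] pointing down, gripper open.
Joint ranges: [-2.53, 2.53], [-0.77, 2.02], [0.04, 2.7], [-1, 4.14], [0.28, 2.66], [-3.11, 3.11]. Speed limits (rad/s): [2.57, 2.57, 3.14, 3.14, 3.14, 3.14].

INTERFACE

Orientations are given as [roll, pitch, yaw] about the fixed x, y, z axes, in that order (R = Rz(yaw) Ry(pitch) Rx(roll)).
In Python, from cell import robot, read_camera, get_calibration gives the robot as it stands. The module is installed in compiled form; this text tells all that it offers.
- The arm moves only by the tool send_rows, never from a script. Its argument "plan" is a list of rows, each a list of 2 entries, a list of its own where there are three numbers: the shift along the tool's x, y, z as a fraction of full scale, then the turn, a rotation vector about the tool's x, y, z as a fraction of full scale. A call has exactly 10 rows; each row shifts and turns the commanded pose from where the row before left it, along the tool's axes as they then stand; what a row does not reach is not made up. Full scale, the value 1, is 0.025 m for a shift and 90 degrees for a turn. A row lasts 1/8 s, in which the tool goes at most 62.5 mm and 10.7 degrees, less where a joint would pass 70% of its speed; a pose out of reach is approached as far as the arm can. A call with a number of a shift or a turn outside -1 to 1 is refused whole. A call with a gripper value outside its range is refused whole. "gripper" is the opening, from -1 (shut) to 1 (fully open), so that 0 is half open, set as the call begins (left out, the last holds). The fingers move at their own pace and stop on an object; "force" is the grip in N (left out, the last holds). Time passes only in rows, so rows that do not move let the fingers close, or fill a call up. It gives the time, the measured TCP pose, the force, the opening and the grip force at its end, in the units of the state.
- robot.observe(): the state, without advancing time (a new reading comes with each control period).
- read_camera(name): name is "scene" or "top" or "wrist"; returns (picture, depth): 400x640x3 uint8, blue, green, red; 400x640 float32, m along the optical axis (not along the pixel's ray), 0 where there is no reading.
- get_calibration(name): a dict with "intrinsics" (3x3 intrinsics, pixels), "rvec" (rotation vector, rad) and "tvec" (3), from world to camera coordinates, as OpenCV has them. Camera axes: x right, y down, z forward; pixel columns grow to the right and rows downward; lengths in m; the calibration is good to about 2 mm. A picture is of the moment at which its call begins: read the wrist's pose just before it. get_calibration takes no time and is no camera call; for the wrist camera it gives the pose at the moment of the call.
- robot.hand_in(): hands the job in; it is judged then, once.
The state is a dict: "time": time; "qpos": joint angles; "qvel": joint speeds; "joint_efforts": joint torques, N m; "tool_pos": TCP position; "tool_rot": TCP orientation; "contact_force": force on the tool from outside, world axes, zero at the start; "torque": the same for the moment, N m; "opening": finger opening in m; "grip_force": force on a finger pad.
Only numpy, scipy, OpenCV 4.12 (cv2) and the standard library are available. Lean on these libraries where they do the work, as an engineer would, in place of code of your own. Each camera call takes 0.05 s, during which the arm holds its last target. There are 200 camera calls.

TASK

Take the dial plate out of its parking block and hang it on the hook of the stand, dial side facing outward, away from the post: push the black sprung keeper back with the plate, lower the plate until it sits fully down on the hook bar behind the upturned tip, and let go so the keeper clamps it. Work gently: feel for the keeper's spring and do not force it hard against its stop, nor the plate hard onto the hook. Leave the meter, tape roll and cell pack where they are.

Things in the scene. Friction and masses are not known exactly. Their poses are not given: they have to be found in the camera images.
- dial_plate: Loose upright aluminium plate, 6 mm thick (x). Origin: middle of its bottom edge; z up, +x the marked side. Panel 90 mm wide (y), 76 mm high; on its +x side a white dial, 34 mm across, 5 mm proud, centre 52 mm up. Above: the eye, a through-window 17 mm wide, 76 to 102 mm up, between 11.5 mm side bars; then a grip tab 40 mm wide up to 154 mm. 0.11 to 0.23 kg. Stands in the parking block's slot.
- tab (a point): Grip point of the plate, taken from above across its 6 mm thickness: middle of the tab, mid thickness, 140 mm above the plate's bottom edge, 14 mm below its top. Axes as dial_plate. Fingertips over 26 mm below it would meet the hook's tip and keeper.
- eye (a point): Middle of the upper edge of the plate's eye (the edge that comes to rest on the hook bar), 102 mm above the plate's bottom edge, 38 mm below tab, mid thickness. Axes as dial_plate.
- park_block: Fixed grey plastic block, 80 x 120 mm, 36 mm high, with a slot 8 mm wide, 94 mm long, 30 mm deep, in which the plate stands. Origin: centre of its underside; y along the slot.
- hook_stand: Fixed stand. Origin on the bench; z up; +x outward, the way the hook points. Base 12 mm high, x -90 to 30 mm, 100 mm wide (y). Post at x = -45 mm, 34 mm wide, top at z = 144 mm. Out of it runs a level steel bar (y = 0, 10 mm wide, 6 mm high, upper side at z = 140 mm) with an upturned tip at its end: the hook.
- hook_mean (a point): Point fixed on the stand at x = 45 mm, y = 0, z = 140 mm (bar's upper side): the mean place of the inner face of the hook's upturned tip (5 mm thick, 10 mm wide, top at z = 149 mm). The bar is clamped at a different reach each time, not measured: that face is really anywhere from 22 mm nearer the post to 22 mm further out. The bar stays put in use. Axes as hook_stand.
- keeper (a joint): Black keeper block on the bar, 40 mm wide (y), z = 123 to 149 mm, sprung outward. Value: push-back towards the post, m. At 0 its front touches the tip's inner face; hard stop at 9 mm. Force 0.9 N at 0, 2.7 N at 6 mm, 3.6 N at the stop. The plate can come down behind the tip only with the keeper pushed back over 6 mm; rightly hung it reads 6 mm.
- meter: Bystander: orange hand multimeter lying flat, 150 x 74 x 30 mm. Origin: centre of underside.
- tape_roll: Bystander: black tape roll lying flat, 84 mm across, 22 mm high. Origin: centre of underside.
- cell_pack: Bystander: pack of eight green cells in a black holder, 86 x 46 x 66 mm. Origin: centre of underside.
Things that resemble listed ones, but are neither listed nor needed, are in the scene too. Of the things shaped like the dial_plate, the aluminium one is meant.

How it is judged:
By the outcome, as a careful person would: the job done as asked, in the order asked, and still so for the second after the job is handed in, with the robot touching nothing.
It also fails if it takes over 53 s, if anything falls off the work surface, if the arm or the gripper's body presses on something with over 40 N, if the wrist force passes 120 N, or if a joint passes its speed limit or range.

## Working session

There is one attempt and no reset: what is moved stays moved. The work goes in short steps, Python scripts to look and compute and a tool call to move; the robot and the scene stay as the last step left them, time stands still between calls to the robot, and variables do not carry over. Pictures are saved under pics/ and viewed, at most 10 in all, crops included, and the job is handed in when it is done.

Besides the shell and the picture viewer there is one more tool, called after "Call:" as name(argument=value, ...) on one line, values as JSON. send_rows: Moves the arm, as the interface text tells. Shift numbers are shares of 0.025 m and turn numbers shares of 90 degrees, none past 1 either way. Its arguments: {"type":"object","properties":{"plan":{"type":"array"},"gripper":{"type":"number"},"force":{"type":"number"}},"required":["plan"]}

```bash
mkdir -p pics; cat > h.py <<'E'
import numpy as np, cv2
from cell import robot, read_camera, get_calibration
def grab(n,f):
    c=get_calibration(n); p,d=read_camera(n); cv2.imwrite(f'pics/{f}.png',p); np.savez(f'pics/{f}.npz',p=p,d=d,K=c['intrinsics'],r=c['rvec'],t=c['tvec']); return p,d
def cloud(f):
    z=np.load(f'pics/{f}.npz'); d=z['d']; K=np.array(z['K']); R=cv2.Rodrigues(np.array(z['r'],float))[0]
    v,u=np.mgrid[:d.shape[0],:d.shape[1]]
    P=np.stack([(u-K[0,2])/K[0,0]*d,(v-K[1,2])/K[1,1]*d,d],-1)
    W=(P-np.array(z['t']).ravel())@R; W[d==0]=np.nan
    return W,z['p']
def proj(f,pts):
    z=np.load(f'pics/{f}.npz'); return cv2.projectPoints(np.array(pts,float),z['r'],z['t'],z['K'],None)[0][:,0]
E
python3 - <<'E'
from h import *
a,_=grab('scene','s0');b,_=grab('top','t0')
print(robot.observe())
E
```

```text
{'time': 0.1, 'qpos': array([ 1.11601522e+00,  3.42644643e-01,  1.52493452e+00,  1.42737711e-06,
        1.27541901e+00, -1.46006020e-01]), 'qvel': array([ 9.83069294e-04, -5.19461177e-04, -1.70717036e-03, -3.67977467e-04,
       -7.81646637e-04, -5.37573948e-05]), 'joint_efforts': array([ 2.46225805e-03, -4.32001090e+01, -2.44696087e+01,  7.21752131e-02,
        5.24722086e-02, -1.43629663e-06]), 'tool_pos': array([0.1593579 , 0.4998359 , 0.22611428]), 'tool_rot': array([-3.14020229e+00, -2.05836579e-04,  2.83281701e+00]), 'contact_force': array([ 0.08260705, -0.12562203,  0.10879682]), 'torque': array([-0.02778378, -0.01536021,  0.00950851]), 'grip_force': 0.0, 'opening': 0.09177059015753988}
```

View pics/s0.png

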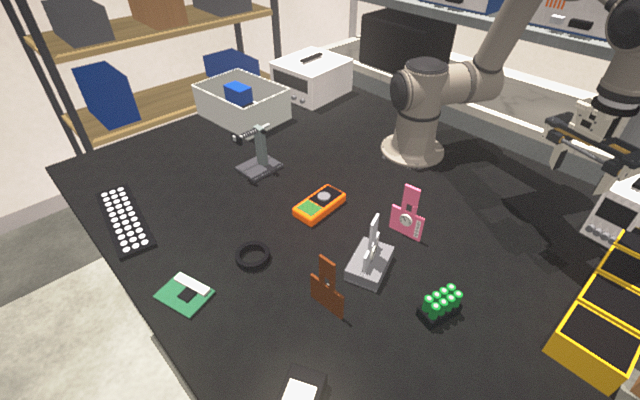

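View pics/t0.png

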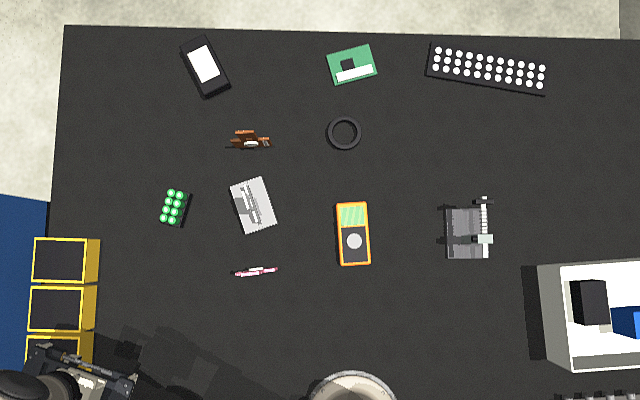

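Scene and top views: the aluminium plate stands in the grey block at top (252,205) / scene (372,245). The look-alikes are the brown plate at top (250,140) / scene (327,290) and the pink one at top (255,271) / scene (407,213). I choose the one in the grey block. The hook stand is at top (470,230) / scene (260,155).

```bash
python3 - <<'E'
from h import *
a=cv2.imread('pics/s0.png');b=cv2.imread('pics/t0.png')
r=lambda im,x,y,w,h:cv2.resize(im[y:y+h,x:x+w],(400,300),interpolation=cv2.INTER_CUBIC)
cv2.imwrite('pics/c0.png',np.vstack([np.hstack([r(b,212,170,80,60*1),r(b,430,185,80,60+20)]),np.hstack([r(a,330,200,120,90),r(a,215,110,100,75)])]))
for f,(x,y,w,h),nm in (('t0',(225,170,60,70),'block'),('t0',(440,190,60,75),'stand'),('s0',(335,205,65,85),'blockS'),('s0',(225,115,70,70),'standS')):
    W,_=cloud(f); P=W[y:y+h,x:x+w].reshape(-1,3); 
    print(nm,np.round(get_calibration('top' if f=='t0' else 'scene')['tvec'].ravel(),2))
    for lo,hi in ((.005,.02),(.025,.045),(.05,.11),(.11,.137),(.137,.146),(.146,.155),(.155,.2)):
        Q=P[(P[:,2]>lo)&(P[:,2]<hi)]
        if len(Q)>3:
            rc=cv2.minAreaRect(Q[:,:2].astype(np.float32)*1000)
            print(lo,hi,len(Q),np.round(rc[0],1),np.round(rc[1],1),round(rc[2],1),Q.mean(0).round(4),Q[:,2].max().round(4))
E
```

```text
block [0.07 0.52 1.18]
0.005 0.02 44 [499.9 244.3] [154.2 107.1] 15.4 [0.4917 0.2255 0.0111] 0.0196
0.025 0.045 1464 [500.3 246.6] [120.1  80.2] 20.8 [0.499  0.2445 0.0348] 0.0448
0.05 0.11 136 [499.2 248.5] [89.1 10.9] 21.1 [0.4993 0.2447 0.0771] 0.1089
0.11 0.137 26 [499.4 243.5] [37.1  4.6] 13.0 [0.4986 0.2434 0.1236] 0.1341
0.137 0.146 11 [500.  243.9] [38.   5.4] 12.4 [0.4963 0.2431 0.1412] 0.1448
0.146 0.155 9 [502.4 244.6] [34.4  0.5] 21.0 [0.5025 0.2445 0.15  ] 0.155
0.155 0.2 57 [500.  246.6] [39.8  5.9] 21.5 [0.5003 0.2467 0.1587] 0.1645
stand [0.07 0.52 1.18]
0.005 0.02 1620 [ 460.1 -279. ] [174.6 128.2] 3.2 [ 0.4481 -0.2581  0.0113] 0.0196
0.025 0.045 19 [ 432.1 -251.1] [16.7  2.4] 2.6 [ 0.4324 -0.2515  0.0347] 0.0427
0.05 0.11 54 [ 432.5 -251. ] [ 3.8 18.4] 89.0 [ 0.4321 -0.2516  0.0755] 0.104
0.11 0.137 82 [ 457.4 -259.3] [ 37.2 126.9] 85.4 [ 0.457  -0.26    0.1334] 0.137
0.137 0.146 408 [ 457.8 -262.4] [128.8  43.1] 0.5 [ 0.4495 -0.265   0.1414] 0.1459
0.146 0.155 99 [ 474.  -261.8] [40.5 96. ] 86.7 [ 0.4998 -0.2647  0.1484] 0.1529
blockS [ 0.3  -0.18  1.31]
0.005 0.02
[... 353 characters left out ...]
226 0.2556 0.1414] 0.1457
0.146 0.155 26 [564.7 263.6] [166.1   5.6] 10.7 [0.521  0.255  0.1503] 0.1544
0.155 0.2 46 [498.7 248.4] [38.7  5.8] 21.5 [0.5004 0.2495 0.1592] 0.1622
standS [ 0.3  -0.18  1.31]
0.005 0.02 810 [ 349.3 -347. ] [374.  254.7] 64.4 [ 0.4217 -0.3002  0.0119] 0.0199
0.025 0.045 264 [ 361.7 -377. ] [297.8 216. ] 61.3 [ 0.3469 -0.427   0.0353] 0.0448
0.05 0.11 510 [ 406.7 -397.3] [271.6 166.5] 50.0 [ 0.3833 -0.3862  0.0716] 0.1092
0.11 0.137 138 [ 460.9 -259.1] [ 44.7 119.7] 85.5 [ 0.4614 -0.2574  0.1265] 0.1369
0.137 0.146 180 [ 456.2 -260.4] [ 44.  131.3] 89.0 [ 0.457  -0.2615  0.1415] 0.1459
0.146 0.155 43 [ 479.9 -272.9] [85.8 39. ] 17.8 [ 0.5052 -0.2622  0.1486] 0.151
```

View pics/c0.png

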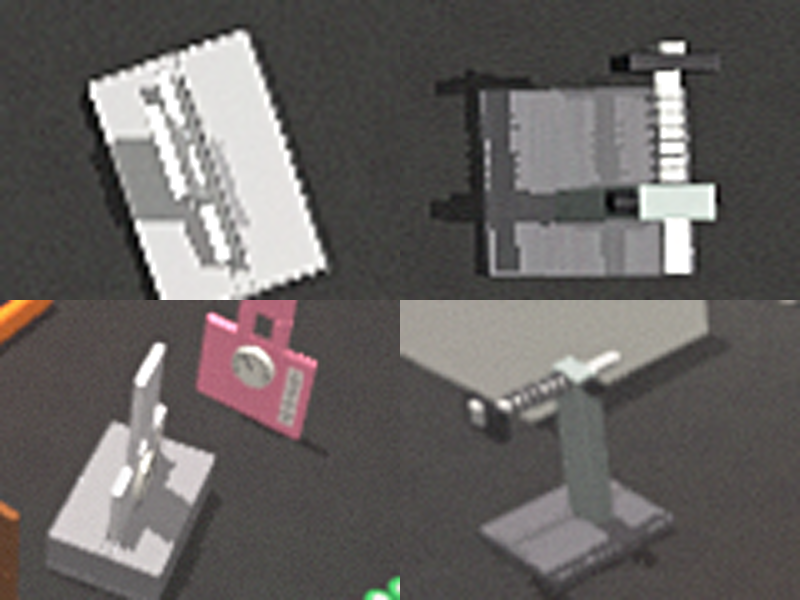

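Crop: the tab runs up the middle of the block. The dial is on the plate's +y side (world normal ≈111.5°) and the plate centre is (0.500, 0.247). The hook's bar points along world +x at y≈-0.262, with its tip at the far end and the black keeper next to it. Moving above the tab now, with the stand measured in parallel.

Call:
send_rows(plan=[[[-0.8,-0.28,0],[0,0,0]],[[-0.8,-0.28,0],[0,0,0]],[[-0.8,-0.28,0],[0,0,0]],[[-0.8,-0.28,0],[0,0,0]],[[-0.8,-0.28,0],[0,0,0]],[[-0.8,-0.28,0],[0,0,0]],[[-0.8,-0.28,0],[0,0,0]],[[-0.8,-0.28,0],[0,0,0]],[[-0.8,-0.28,0],[0,0,0]],[[-0.8,-0.28,0],[0,0,0]]], gripper=-0.35, force=10)

```text
time: 1.35
tool_pos: [0.3291, 0.3721, 0.2264]
tool_rot: [-3.141, -0.0, 2.833]
contact_force: [-0.2, 0.1, 1.0]
opening: 0.0297
grip_force: 0.0
```

Call:
send_rows(plan=[[[-0.8,-0.28,0],[0,0,0]],[[-0.8,-0.28,0],[0,0,0]],[[-0.8,-0.28,0],[0,0,0]],[[-0.8,-0.28,0],[0,0,-0.06]],[[-0.8,-0.18,0],[0,0,-0.07]],[[0,0,0],[0,0,-0.08]],[[0,0,0],[0,0,-0.08]],[[0,0,0],[0,0,-0.08]],[[0,0,0],[0,0,-0.066]],[[0,0,0],[0,0,0]]])

```text
time: 2.6
tool_pos: [0.4149, 0.313, 0.2264]
tool_rot: [-3.142, -0.001, -2.766]
contact_force: [0.2, -0.5, 0.4]
opening: 0.0297
grip_force: 0.0
```

```bash
python3 - <<'E'
from h import *
s=robot.observe(); print(s['time'],s['tool_pos'],s['tool_rot'],s['qpos'].round(3),s['opening'])
for f,(x,y,w,h) in (('t0',(440,190,60,75)),('s0',(225,115,60,70))):
    W,p=cloud(f); P=W[y:y+h,x:x+w]; C=p[y:y+h,x:x+w].astype(int).sum(-1)
    m=(P[...,2]>.13)&(P[...,2]<.155)&(P[...,0]>.4)
    for x0 in np.arange(.41,.54,.006):
        k=m&(P[...,0]>=x0)&(P[...,0]<x0+.006); 
        if k.sum(): Q=P[k]; print(f,round(x0,3),k.sum(),'y',Q[:,1].min().round(4),Q[:,1].max().round(4),'z',np.percentile(Q[:,2],90).round(4),'col',C[k].mean().round())
    b=P[(P[...,2]>.006)&(P[...,2]<.018)&(P[...,0]<.52)]
    print('base x',np.percentile(b[:,0],[1,99]),'y',np.percentile(b[:,1],[1,99]))
E
```

```text
2.6 [0.41491262 0.31298072 0.2263749 ] [-3.14156253e+00 -7.39552600e-04 -2.76647602e+00] [ 0.499  0.333  1.538  0.     1.271 -1.447] 0.029673984990353047
t0 0.41 18 y -0.2739 -0.263 z 0.1429 col 674.0
t0 0.416 17 y -0.2747 -0.2626 z 0.1417 col 685.0
t0 0.422 57 y -0.2827 -0.2411 z 0.1454 col 534.0
t0 0.428 60 y -0.2836 -0.241 z 0.1459 col 500.0
t0 0.434 52 y -0.2841 -0.2393 z 0.1448 col 556.0
t0 0.44 29 y -0.2838 -0.2514 z 0.1449 col 529.0
t0 0.446 20 y -0.2723 -0.2601 z 0.1443 col 592.0
t0 0.452 18 y -0.2724 -0.2619 z 0.1416 col 565.0
t0 0.458 14 y -0.273 -0.2608 z 0.145 col 620.0
t0 0.464 21 y -0.2748 -0.2594 z 0.1431 col 533.0
t0 0.47 20 y -0.2727 -0.26 z 0.1435 col 572.0
t0 0.476 15 y -0.2706 -0.2608 z 0.141 col 676.0
t0 0.482 18 y -0.2728 -0.2572 z 0.1437 col 604.0
t0 0.488 17 y -0.275 -0.2586 z 0.1451 col 521.0
t0 0.494 13 y -0.2713 -0.2607 z 0.1416 col 736.0
t0 0.5 17 y -0.2702 -0.2602 z 0.1414 col 685.0
t0 0.506 61 y -0.2841 -0.245 z 0.15 col 205.0
t0 0.512 49 y -0.2842 -0.2451 z 0.1507 col 263.0
t0 0.518 15 y -0.2825 -0.2596 z 0.1482 col 515.0
base x [0.38821982 0.50638846] 
[... 301 characters left out ...]
0.1441 col 396.0
s0 0.446 12 y -0.2702 -0.2582 z 0.1449 col 360.0
s0 0.452 7 y -0.2687 -0.258 z 0.1438 col 358.0
s0 0.458 9 y -0.2703 -0.2594 z 0.1454 col 406.0
s0 0.464 15 y -0.2695 -0.2562 z 0.1461 col 364.0
s0 0.47 10 y -0.2747 -0.2588 z 0.1455 col 346.0
s0 0.476 6 y -0.2699 -0.2604 z 0.1418 col 372.0
s0 0.482 10 y -0.2721 -0.2555 z 0.1437 col 383.0
s0 0.488 12 y -0.2714 -0.2559 z 0.144 col 384.0
s0 0.494 6 y -0.273 -0.2578 z 0.1413 col 616.0
s0 0.5 1 y -0.2469 -0.2469 z 0.1327 col 200.0
s0 0.506 21 y -0.283 -0.2423 z 0.1508 col 297.0
s0 0.512 47 y -0.2835 -0.2408 z 0.1497 col 222.0
s0 0.518 13 y -0.2676 -0.2579 z 0.1493 col 473.0
base x [0.20399409 0.50678319] y [-0.54394189 -0.21419327]
```

The stand origin is near (0.478,-0.266) with yaw about 2-3°. The tip is near x 0.52. I still have to get above the tab, then take a close look.

Call:
send_rows(plan=[[[-0.45,-0.7,0],[0,0,0]],[[-0.45,-0.8,0],[0,0,0]],[[-0.45,-0.8,0],[0,0,0]],[[-0.45,-0.7,0],[0,0,0]],[[-0.39,-0.72,0],[0,0,0]],[[0,0,0],[0,0,0]],[[0,0,0],[0,0,0]],[[0,0,0],[0,0,0]],[[0,0,0],[0,0,0]],[[0,0,0],[0,0,0]]])

```text
time: 3.85
tool_pos: [0.4999, 0.247, 0.2268]
tool_rot: [3.141, 0.0, -2.765]
contact_force: [0.2, -0.0, 0.3]
opening: 0.0299
grip_force: 0.0
```

```bash
python3 - <<'E'
from h import *
s=robot.observe(); print(s['time'],s['tool_pos'],s['tool_rot'])
a,_=grab('wrist','w1')
W,p=cloud('w1'); m=(W[...,2]>.152)&(W[...,2]<.168)&(abs(W[...,0]-.5)<.04)&(abs(W[...,1]-.247)<.04)
Q=W[m]; rc=cv2.minAreaRect(Q[:,:2].astype(np.float32)*1000); print(len(Q),rc,Q[:,2].mean())
m=(W[...,2]>.085)&(W[...,2]<.105)&(abs(W[...,0]-.5)<.06)&(abs(W[...,1]-.247)<.06);Q=W[m]
if len(Q): print(len(Q),cv2.minAreaRect(Q[:,:2].astype(np.float32)*1000))
E
```

```text
3.85 [0.49994458 0.24696613 0.22683575] [ 3.14149696e+00  1.87996308e-04 -2.76495673e+00]
373 ((499.8988037109375, 247.82882690429688), (39.963748931884766, 5.671568870544434), 21.49897003173828) 0.15953744510377843
23 ((481.5523681640625, 240.59532165527344), (0.47325873374938965, 5.105052947998047), 22.77682113647461)
```

View pics/w1.png

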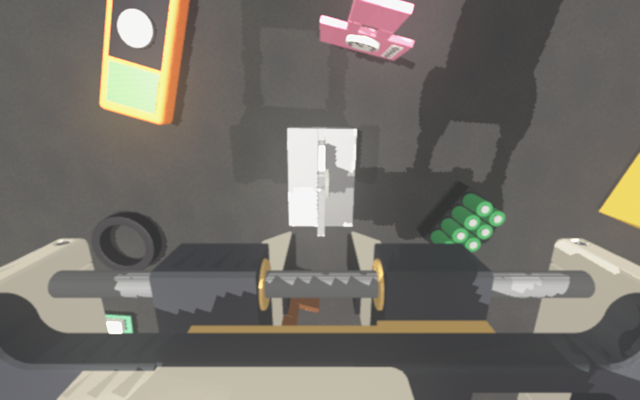

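Wrist view: the aluminium plate sits in its block at (321,185), with the dial on the right at (327,180), towards the cells (+y). The fingers straddle the tab and it's the right plate. Descending to the grip height, TCP z 0.127.

Call:
send_rows(plan=[[[0,0,0.57],[0,0,0]],[[0,0,0.57],[0,0,0]],[[0,0,0.57],[0,0,0]],[[0,0,0.57],[0,0,0]],[[0,0,0.57],[0,0,0]],[[0,0,0.57],[0,0,0]],[[0,0,0.4],[0,0,0]],[[0,0,0.17],[0,0,0]],[[0,0,0],[0,0,0]],[[0,0,0],[0,0,0]]])

```text
time: 5.15
tool_pos: [0.5005, 0.2468, 0.1275]
tool_rot: [-3.142, 0.001, -2.765]
contact_force: [-0.5, -0.3, -0.1]
opening: 0.0299
grip_force: 0.0
```

Call:
send_rows(plan=[[[0,0,0],[0,0,0]],[[0,0,0],[0,0,0]],[[0,0,0],[0,0,0]],[[0,0,0],[0,0,0]],[[0,0,0],[0,0,0]],[[0,0,0],[0,0,0]],[[0,0,0],[0,0,0]],[[0,0,0],[0,0,0]],[[0,0,0],[0,0,0]],[[0,0,0],[0,0,0]]], gripper=-1, force=40)

```text
time: 6.4
tool_pos: [0.5002, 0.2467, 0.1271]
tool_rot: [3.142, 0.0, -2.766]
contact_force: [-0.7, 0.3, 3.7]
opening: 0.0056
grip_force: 40.0
```

Call:
send_rows(plan=[[[0,0,-0.4],[0,0,0]],[[0,0,-0.6],[0,0,0]],[[0,0,-0.7],[0,0,0]],[[0,0,-0.8],[0,0,0]],[[0,0,-0.8],[0,0,0]],[[0,0,-0.7],[0,0,0]],[[0,0,0],[0,0,0]],[[0.1,-0.5,0],[0,0,0]],[[0.2,-0.92,0],[0,0,0]],[[0.2,-0.92,0],[0,0,0]]])

```text
time: 7.65
tool_pos: [0.5096, 0.1862, 0.2259]
tool_rot: [3.142, -0.002, -2.765]
contact_force: [0.5, 0.7, -2.1]
opening: 0.0061
grip_force: 40.0
```

Call:
send_rows(plan=[[[0.2,-0.92,0],[0,0,0]],[[0.2,-0.92,0],[0,0,0]],[[0.2,-0.92,0],[0,0,0]],[[0.2,-0.92,0],[0,0,0]],[[0.2,-0.92,0],[0,0,0]],[[0.2,-0.92,0],[0,0,0]],[[0.2,-0.92,0],[0,0,0]],[[0.2,-0.92,0],[0,0,0]],[[0.2,-0.92,0],[0,0,0]],[[0.2,-0.92,0],[0,0,0]]])

```text
time: 8.9
tool_pos: [0.5473, -0.0462, 0.2259]
tool_rot: [3.141, -0.002, -2.766]
contact_force: [0.4, -0.7, -2.8]
opening: 0.0059
grip_force: 40.0
```

```bash
python3 - <<'E'
from h import *
s=robot.observe(); print(s['time'],s['tool_pos'],s['tool_rot'],s['qpos'].round(3),s['opening'],s['contact_force'])
p=s['tool_pos']; y=s['tool_rot'][2]; d=np.array([.60,-.262])-p[:2]
ex=np.array([np.cos(y),np.sin(y)]); ey=np.array([np.sin(y),-np.cos(y)]); print(d@ex/.025,d@ey/.025)
E
```

```text
8.9 [ 0.54732338 -0.04615215  0.22592971] [ 3.14066661e+00 -1.83975322e-03 -2.76600101e+00] [-0.224  0.388  1.456 -0.     1.299 -2.17 ] 0.005900031288698888 [ 0.43843034 -0.65840051 -2.81201495]
1.2069350812502992 -8.804970068259946
```

Call:
send_rows(plan=[[[0.13,-0.92,0],[0,0,0]],[[0.13,-0.92,0],[0,0,0]],[[0.13,-0.92,0],[0,0,0]],[[0.13,-0.92,0],[0,0,0]],[[0.13,-0.92,0],[0,0,0]],[[0.13,-0.92,0],[0,0,0]],[[0.13,-0.92,0],[0,0,0]],[[0.13,-0.92,0],[0,0,0]],[[0.13,-0.92,0],[0,0,0]],[[0.04,-0.5,0],[0,0,0]]])

```text
time: 10.15
tool_pos: [0.6006, -0.2616, 0.2266]
tool_rot: [3.141, -0.0, -2.767]
contact_force: [0.2, -0.7, -1.4]
opening: 0.0054
grip_force: 40.0
```

Call:
send_rows(plan=[[[0,0,0],[0,0,0.05]],[[0,0,0],[0,0,0.08]],[[0,0,0],[0,0,0.09]],[[0,0,0],[0,0,0.09]],[[0,0,0],[0,0,0.09]],[[0,0,0],[0,0,0.09]],[[0,0,0],[0,0,0.09]],[[0,0,0],[0,0,0.09]],[[0,0,0],[0,0,0.09]],[[0,0,0],[0,0,0.09]]])

```text
time: 11.4
tool_pos: [0.6006, -0.2598, 0.2269]
tool_rot: [3.141, -0.0, 2.178]
contact_force: [0.8, -0.8, -1.6]
opening: 0.0058
grip_force: 40.0
```

Call:
send_rows(plan=[[[0,0,0],[0,0,0.09]],[[0,0,0],[0,0,0.09]],[[0,0,0],[0,0,0.09]],[[0,0,0],[0,0,0.06]],[[0,0,0],[0,0,0.025]],[[0,0,0],[0,0,0]],[[0,0,0],[0,0,0]],[[0,0,0],[0,0,0]],[[0,0,0],[0,0,0]],[[0,0,0],[0,0,0]]])

```text
time: 12.65
tool_pos: [0.6005, -0.2599, 0.2269]
tool_rot: [3.142, -0.0, 1.625]
contact_force: [0.4, 0.4, -2.0]
opening: 0.0055
grip_force: 40.0
```

```bash
python3 - <<'E'
from h import *
s=robot.observe(); print(s['time'],s['tool_pos'],s['tool_rot'],s['opening'],s['contact_force'])
grab('wrist','w2'); grab('scene','s2'); grab('top','t2')
for f in ('w2','s2','t2'):
    W,p=cloud(f); near=(abs(W[...,0]-.515)<.02)&(abs(W[...,1]+.263)<.026)
    m=near&(W[...,2]>.144)&(W[...,2]<.154); Q=W[m]
    if len(Q)>5:
        print(f,len(Q),'keeper+tip',cv2.minAreaRect(Q[:,:2].astype(np.float32)*1000), 'xmax of tip',np.percentile(Q[:,0],98))
    C=p.astype(int).sum(-1); k=m&(C<300)
    if k.sum()>5: print('  keeper',k.sum(),cv2.minAreaRect(W[k][:,:2].astype(np.float32)*1000))
    t=near&(W[...,2]>.137)&(W[...,2]<.154)&(C>380)&(W[...,0]>.505)
    if t.sum()>3: print('  tip',t.sum(),W[t].min(0),W[t].max(0))
    b=(W[...,0]>.44)&(W[...,0]<.50)&(abs(W[...,1]+.265)<.012)&(W[...,2]>.132)&(W[...,2]<.15); 
    if b.sum()>10: print('  bar',b.sum(),np.polyfit(W[b][:,0]-.52,W[b][:,1],1))
a=cv2.imread('pics/w2.png'); u=cv2.imread('pics/s2.png'); cv2.imwrite('pics/c2.png',np.hstack([cv2.resize(a,(480,300)),cv2.resize(u[60:200,200:340],(300,300))]))
print(proj('w2',[[.52,-.263,.149]]))
E
```

```text
12.65 [ 0.60049455 -0.25985778  0.22692319] [ 3.14155534e+00 -1.09006458e-04  1.62498729e+00] 0.005546458213652716 [ 0.38227569  0.43797223 -1.96136205]
w2 692 keeper+tip ((516.1085815429688, -264.14630126953125), (15.3052339553833, 39.807777404785156), 2.5783379077911377) xmax of tip 0.5231839939072134
  keeper 567 ((515.9515380859375, -264.16278076171875), (14.690888404846191, 39.75901412963867), 2.127739906311035)
  tip 98 [ 0.50500692 -0.27343656  0.13845829] [ 0.52356442 -0.25910699  0.15046413]
  bar 1373 [ 1.74407138e-04 -2.64881074e-01]
s2 42 keeper+tip ((513.3485107421875, -262.10833740234375), (15.17011547088623, 40.036590576171875), 0.5429762601852417) xmax of tip 0.520687784439978
  keeper 26 ((512.980224609375, -261.8788757324219), (9.85955810546875, 39.5587272644043), 2.5412611961364746)
  tip 14 [ 0.50566554 -0.28219761  0.14287225] [ 0.52090902 -0.24608527  0.15052704]
  bar 96 [-0.00632165 -0.26340605]
[[225.10728632 206.46299169]]
```

View pics/c2.png

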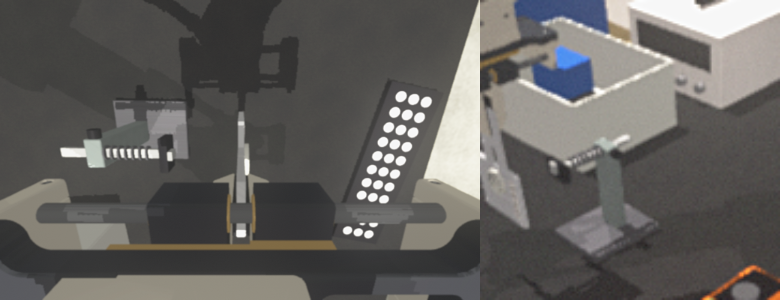

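Wrist and scene views: the plate hangs at centre with its dial to the right (+x, outward). The keeper and tip are at about wrist (85-95,150) in the halved view. The tip's outer face is x≈0.5235, so the inner face is ≈0.5185, with the hook at y≈-0.264. Quick yaw check from the base.

```bash
python3 - <<'E'
from h import *
for f in ('t0','w2'):
    W,p=cloud(f)
    m=(W[...,2]>.009)&(W[...,2]<.016)&(W[...,0]>.37)&(W[...,0]<.53)&(abs(W[...,1]+.266)<.07)
    n,l,st,_=cv2.connectedComponentsWithStats(cv2.morphologyEx(m.astype(np.uint8),cv2.MORPH_OPEN,np.ones((3,3))))
    k=l==1+np.argmax(st[1:,4]); print(f,cv2.minAreaRect(W[k][:,:2].astype(np.float32)*1000))
    Q=W[k]
    for lo in np.arange(.40,.50,.025):
        q=Q[abs(Q[:,0]-lo)<.004]; print(lo.round(3),np.percentile(q[:,1],[1,99]).round(4))
    b=(W[...,2]>.132)&(W[...,2]<.15)&(abs(W[...,1]+.265)<.013)
    for lo in (.41,.455,.475,.495,.522): 
        q=W[b&(abs(W[...,0]-lo)<.006)]; print('bar',lo,len(q),np.percentile(q[:,1],[3,97]).round(4)) if len(q) else 0
# plate as seen by wrist
W,p=cloud('w2'); m=(abs(W[...,0]-.60)<.015)&(abs(W[...,1]+.26)<.06)&(W[...,2]>.17)&(W[...,2]<.19); Q=W[m]
print(len(Q), cv2.minAreaRect(Q[:,:2].astype(np.float32)*1000) if len(Q) else 0)
W,p=cloud('s2'); m=(abs(W[...,0]-.60)<.02)&(abs(W[...,1]+.26)<.06)&(W[...,2]>.12)&(W[...,2]<.17); Q=W[m]
print(len(Q), cv2.minAreaRect(Q[:,:2].astype(np.float32)*1000) if len(Q) else 0)
E
```

```text
t0 ((429.64776611328125, -250.52554321289062), (65.18619537353516, 84.99119567871094), 17.595857620239258)
0.4 [-0.2651 -0.2216]
0.425 [-0.2888 -0.2196]
0.45 [-0.251  -0.2296]Traceback (most recent call last):
  File "<stdin>", line 9, in <module>
    return _quantile_unchecked(
        a, q, axis, out, overwrite_input, method, keepdims, weights)
    return _ureduce(a,
                    func=_quantile_ureduce_func,
    ...<5 lines>...
                    overwrite_input=overwrite_input,
                    method=method)
    r = func(a, **kwargs)
    result = _quantile(arr,
                       quantiles=q,
    ...<2 lines>...
                       out=out,
                       weights=wgt)
    slices_having_nans = np.isnan(arr[-1, ...])
                                  ~~~^^^^^^^^^
IndexError: index -1 is out of bounds for axis 0 with size 0
```

```bash
python3 - <<'E'
from h import *
pc=lambda q:np.percentile(q,[3,97]).round(4) if len(q)>3 else None
for f in ('t0','w2'):
    W,p=cloud(f); z=W[...,2]
    m=(z>.008)&(z<.018)&(W[...,0]>.38)&(W[...,0]<.515)&(abs(W[...,1]+.266)<.06)
    Q=W[m]; print(f,cv2.minAreaRect(Q[:,:2].astype(np.float32)*1000))
    b=(z>.132)&(z<.151)&(abs(W[...,1]+.265)<.013)
    for lo in (.41,.46,.475,.495,.522): print('bar',lo,pc(W[b&(abs(W[...,0]-lo)<.007)][:,1]))
    k=(z>.143)&(z<.153)&(abs(W[...,0]-.515)<.015)
    for y in (-.28,-.275,-.252,-.248): print('keeper x at y',y,pc(W[k&(abs(W[...,1]-y)<.003)][:,0]))
for f,a,b in (('w2',.165,.19),('s2',.11,.17),('t2',.11,.26)):
    W,p=cloud(f); Q=W[(abs(W[...,0]-.60)<.015)&(abs(W[...,1]+.26)<.06)&(W[...,2]>a)&(W[...,2]<b)]
    if len(Q)>5: print(f,len(Q),cv2.minAreaRect(Q[:,:2].astype(np.float32)*1000))
E
```

```text
t0 ((447.5552978515625, -267.1016540527344), (118.4373779296875, 101.106201171875), 1.8210772275924683)
bar 0.41 [-0.2739 -0.2635]
bar 0.46 [-0.2728 -0.2605]
bar 0.475 [-0.2727 -0.2603]
bar 0.495 [-0.2742 -0.2599]
bar 0.522 [-0.2737 -0.2578]
keeper x at y -0.28 [0.5092 0.518 ]
keeper x at y -0.275 [0.5091 0.5157]
keeper x at y -0.252 [0.5074 0.5149]
keeper x at y -0.248 [0.507  0.5149]
w2 ((448.6733703613281, -267.10101318359375), (120.10357666015625, 99.84540557861328), 2.199408769607544)
bar 0.41 [-0.2734 -0.2635]
bar 0.46 [-0.2742 -0.259 ]
bar 0.475 [-0.2733 -0.2584]
bar 0.495 [-0.2728 -0.2575]
bar 0.522 [-0.2769 -0.253 ]
keeper x at y -0.28 [0.5101 0.5192]
keeper x at y -0.275 [0.5094 0.5189]
keeper x at y -0.252 [0.5087 0.5183]
keeper x at y -0.248 [0.5086 0.5181]
w2 560 ((602.5847778320312, -244.18350219726562), (9.259232521057129, 59.1029052734375), 12.96009349822998)
s2 318 ((602.4779663085938, -258.86004638671875), (11.370952606201172, 95.3509521484375), 6.432195663452148)
t2 267 ((604.79736328125, -250.33303833007812), (19.7237606048584, 70.75553131103516), 4.031341552734375)
```

Stand yaw is about 2.1°, the hook line passes y≈-0.2645 at the tip, and the tip's inner face is x≈0.5186. Setting the straddle height (TCP z 0.1736) and moving to just outside the tip.

Call:
send_rows(plan=[[[-0.07,0,0.4],[0,0,0.011]],[[0,0,0.6],[0,0,0]],[[0,0,0.6],[0,0,0]],[[0,0,0.53],[0,0,0]],[[0,-0.3,0],[0,0,0]],[[0,-0.6,0],[0,0,0]],[[0,-0.7,0],[0,0,0]],[[0,-0.7,0],[0,0,0]],[[0,-0.4,0],[0,0,0]],[[0,0,0],[0,0,0]]])

```text
time: 14.05
tool_pos: [0.5329, -0.2643, 0.1743]
tool_rot: [3.141, 0.0, 1.607]
contact_force: [0.8, -0.5, -1.4]
opening: 0.0056
grip_force: 40.0
```

```bash
python3 - <<'E'
from h import *
s=robot.observe(); print(s['time'],s['tool_pos'],s['tool_rot'],s['opening'],s['contact_force'],s['torque'])
grab('wrist','w3'); u,_=grab('scene','s3')
a=cv2.imread('pics/w3.png'); cv2.imwrite('pics/c3.png',np.hstack([cv2.resize(a[100:350,150:470],(400,312)),cv2.resize(u[90:190,210:310],(312,312),interpolation=cv2.INTER_CUBIC)]))
for f in ('s3','w3'):
    W,p=cloud(f)
    near=(abs(W[...,0]-.532)<.02)&(abs(W[...,1]+.264)<.06)
    Q=W[near&(W[...,2]>.06)&(W[...,2]<.12)]; print(f,len(Q),cv2.minAreaRect(Q[:,:2].astype(np.float32)*1000) if len(Q)>4 else 0)
    Q=W[near&(W[...,2]>.155)&(W[...,2]<.17)]; print(f,len(Q),cv2.minAreaRect(Q[:,:2].astype(np.float32)*1000) if len(Q)>4 else 0)
E
```

```text
14.05 [ 0.53287149 -0.26434166  0.1743356 ] [3.14074168e+00 4.21639847e-04 1.60687777e+00] 0.005594585695625769 [ 0.77916418 -0.5027523  -1.35798248] [-0.10541756  0.05985007 -0.00257915]
s3 294 ((535.7042846679688, -262.4839782714844), (10.679617881774902, 93.73455810546875), 3.99111270904541)
s3 43 ((533.9776000976562, -261.76605224609375), (6.240451335906982, 41.21001052856445), 9.066715240478516)
w3 226 ((536.9725952148438, -248.430908203125), (7.104784965515137, 59.114742279052734), 10.034391403198242)
w3 78 ((532.1506958007812, -244.7938690185547), (5.617015838623047, 1.019101619720459), 5.037698745727539)
```

View pics/c3.png

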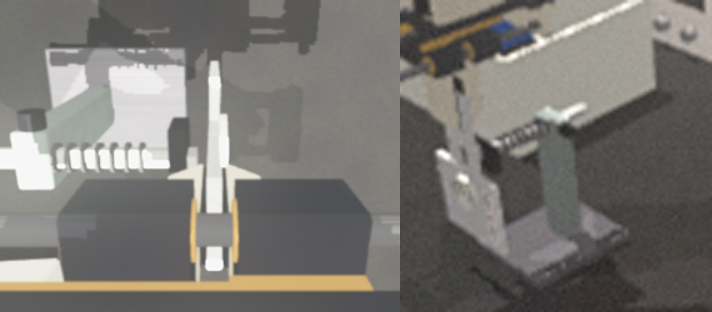

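Both views: the plate stands just outside the tip, dial outward. In the scene camera the plate's centre (y -0.2625) matches the keeper's (-0.262), so it's lined up. Sliding slowly over the tip and feeling for the keeper.

Call:
send_rows(plan=[[[0,-0.08,0],[0,0,0]],[[0,-0.08,0],[0,0,0]],[[0,-0.08,0],[0,0,0]],[[0,-0.06,0],[0,0,0]],[[0,-0.04,0],[0,0,0]],[[0,0,0],[0,0,0]],[[0,0,0],[0,0,0]],[[0,0,0],[0,0,0]],[[0,0,0],[0,0,0]],[[0,0,0],[0,0,0]]])

```text
time: 15.4
tool_pos: [0.5246, -0.2644, 0.1737]
tool_rot: [3.142, -0.0, 1.608]
contact_force: [0.4, 0.2, -1.6]
opening: 0.0058
grip_force: 40.0
```

Call:
send_rows(plan=[[[0,-0.04,0],[0,0,0]],[[0,-0.04,0],[0,0,0]],[[0,-0.04,0],[0,0,0]],[[0,-0.04,0],[0,0,0]],[[0,-0.04,0],[0,0,0]],[[0,0,0],[0,0,0]],[[0,0,0],[0,0,0]],[[0,0,0],[0,0,0]],[[0,0,0],[0,0,0]],[[0,0,0],[0,0,0]]])

```text
time: 16.65
tool_pos: [0.5197, -0.2646, 0.1737]
tool_rot: [3.141, -0.0, 1.608]
contact_force: [0.5, -0.4, -1.8]
opening: 0.0064
grip_force: 40.0
```

```bash
python3 - <<'E'
from h import *
for i in range(4):
    s=robot.observe(); print(s['time'],s['tool_pos'],s['contact_force'],s['torque']); read_camera('top')
W,p=(grab('wrist','w4'),cloud('w4'))[1]
z=W[...,2]; C=p.astype(int).sum(-1)
k=(z>.143)&(z<.153)&(abs(W[...,0]-.512)<.02)&(C<300)
for y in (-.28,-.275,-.27,-.265,-.26,-.252,-.248):
    q=W[k&(abs(W[...,1]-y)<.003)][:,0]; print(y,len(q),np.percentile(q,[3,97]).round(4) if len(q)>3 else None)
E
```

```text
16.65 [ 0.51967262 -0.26459089  0.17372183] [ 0.51125407 -0.44203382 -1.79304001] [-0.06339192 -0.23488396  0.01211487]
16.7 [ 0.51965752 -0.2645836   0.17372637] [ 1.83599977 -0.13036277 -2.04797241] [-0.07983387 -0.26151855  0.01564905]
16.75 [ 0.51964685 -0.26461876  0.17372522] [ 1.07803847 -0.09234824 -1.416836  ] [-0.0491053  -0.22123004 -0.00167682]
16.8 [ 0.51966833 -0.26460927  0.17374199] [ 0.95057012  0.71583528 -2.42204767] [-0.00779704 -0.18766002  0.08968014]
-0.28 0 None
-0.275 0 None
-0.27 0 None
-0.265 9 [0.508 0.514]
-0.26 13 [0.5087 0.514 ]
-0.252 7 [0.5136 0.5143]
-0.248 33 [0.507  0.5142]
```

Contact is felt: about +1 N, the moment has swung by -0.28 N m, and the keeper is back about 1.7 mm as expected. Pushing on to about 7.5 mm.

Call:
send_rows(plan=[[[0,-0.04,0],[0,0,0]],[[0,-0.04,0],[0,0,0]],[[0,-0.04,0],[0,0,0]],[[0,-0.04,0],[0,0,0]],[[0,-0.04,0],[0,0,0]],[[0,-0.02,0],[0,0,0]],[[0,0,0],[0,0,0]],[[0,0,0],[0,0,0]],[[0,0,0],[0,0,0]],[[0,0,0],[0,0,0]]])

```text
time: 18.15
tool_pos: [0.5142, -0.2648, 0.1737]
tool_rot: [3.141, -0.0, 1.608]
contact_force: [3.4, -0.1, -2.7]
opening: 0.0059
grip_force: 40.0
```

```bash
cat > m.py <<'E'
from h import *
import sys
n=sys.argv[1]; F=[];T=[]
for i in range(10):
    s=robot.observe(); F.append(s['contact_force']); T.append(s['torque'])
    if i<9: read_camera('top')
print(s['time'],s['tool_pos'],s['tool_rot'],np.mean(F,0).round(2),np.mean(T,0).round(3),s['opening'])
grab('wrist','w'+n); W,p=cloud('w'+n); z=W[...,2]; C=p.astype(int).sum(-1)
k=(z>.143)&(z<.153)&(abs(W[...,0]-.505)<.02)&(C<300)
for y in (-.265,-.26,-.252,-.248,-.245):
    q=W[k&(abs(W[...,1]-y)<.003)][:,0]; print(y,len(q),np.percentile(q,[3,50,97]).round(4) if len(q)>3 else None)
E
python3 m.py 5
```

```text
18.6 [ 0.51414857 -0.26482177  0.17371976] [ 3.14153065e+00 -1.83715677e-05  1.60761844e+00] [ 3.21 -0.02 -2.  ] [-0.042 -0.581  0.034] 0.00613194732909487
-0.265 16 [0.5025 0.5042 0.5082]
-0.26 82 [0.5024 0.5054 0.5084]
-0.252 100 [0.5016 0.5055 0.5088]
-0.248 121 [0.5016 0.5054 0.5088]
-0.245 83 [0.5017 0.5054 0.5089]
```

Force is 3.2 N and the keeper is back about 7.1-7.5 mm, so it's behind the tip. I'll nudge 0.4 mm further, then lower to just past tip-top level and check for contact.

Call:
send_rows(plan=[[[0,-0.016,0],[0,0,0]],[[0,0,0.04],[0,0,0]],[[0,0,0.04],[0,0,0]],[[0,0,0.04],[0,0,0]],[[0,0,0.04],[0,0,0]],[[0,0,0.04],[0,0,0]],[[0,0,0.04],[0,0,0]],[[0,0,0.02],[0,0,0]],[[0,0,0],[0,0,0]],[[0,0,0],[0,0,0]]])

```text
time: 19.9
tool_pos: [0.5137, -0.2648, 0.1671]
tool_rot: [-3.141, -0.0, 1.608]
contact_force: [3.8, 0.3, -2.3]
opening: 0.0056
grip_force: 40.0
```

```bash
python3 m.py 6
```

```text
20.35 [ 0.51366541 -0.2648109   0.16707915] [-3.14143473e+00 -1.72942086e-04  1.60756603e+00] [ 3.32 -0.21 -1.88] [-0.105 -0.602  0.041] 0.006122804247804957
-0.265 0 None
-0.26 65 [0.5017 0.5042 0.5081]
-0.252 110 [0.5015 0.5047 0.5085]
-0.248 138 [0.5009 0.5046 0.5084]
-0.245 95 [0.5008 0.5046 0.5083]
```

Call:
send_rows(plan=[[[0,0,0.02],[0,0,0]],[[0,0,0.02],[0,0,0]],[[0,0,0.02],[0,0,0]],[[0,0,0.02],[0,0,0]],[[0,0,0.02],[0,0,0]],[[0,0,0],[0,0,0]],[[0,0,0],[0,0,0]],[[0,0,0],[0,0,0]],[[0,0,0],[0,0,0]],[[0,0,0],[0,0,0]]])

```text
time: 21.65
tool_pos: [0.5137, -0.2648, 0.1647]
tool_rot: [3.142, -0.0, 1.608]
contact_force: [3.5, 0.1, -1.3]
opening: 0.0058
grip_force: 40.0
```

Clear of the tip top. Lowering on towards the bar.

Call:
send_rows(plan=[[[0,0,0.03],[0,0,0]],[[0,0,0.03],[0,0,0]],[[0,0,0.03],[0,0,0]],[[0,0,0.03],[0,0,0]],[[0,0,0.03],[0,0,0]],[[0,0,0.01],[0,0,0]],[[0,0,0],[0,0,0]],[[0,0,0],[0,0,0]],[[0,0,0],[0,0,0]],[[0,0,0],[0,0,0]]])

```text
time: 22.9
tool_pos: [0.5137, -0.2648, 0.1606]
tool_rot: [-3.142, -0.0, 1.608]
contact_force: [2.4, 1.0, -1.5]
opening: 0.006
grip_force: 40.0
```

Call:
send_rows(plan=[[[0,0,0.01],[0,0,0]],[[0,0,0.01],[0,0,0]],[[0,0,0.01],[0,0,0]],[[0,0,0.01],[0,0,0]],[[0,0,0],[0,0,0]],[[0,0,0],[0,0,0]],[[0,0,0],[0,0,0]],[[0,0,0],[0,0,0]],[[0,0,0],[0,0,0]],[[0,0,0],[0,0,0]]])

```text
time: 24.15
tool_pos: [0.5137, -0.2648, 0.1597]
tool_rot: [3.142, -0.0, 1.608]
contact_force: [3.5, -0.4, -0.5]
opening: 0.0059
grip_force: 40.0
```

```bash
python3 m.py 7
```

```text
24.6 [ 0.51371504 -0.26480665  0.1596664 ] [ 3.14158906e+00 -1.34732317e-04  1.60755777e+00] [ 3.38 -0.33 -0.58] [-0.133 -0.56   0.044] 0.0060267516369589
-0.265 0 None
-0.26 17 [0.5015 0.5034 0.5074]
-0.252 116 [0.5014 0.5051 0.5087]
-0.248 141 [0.5013 0.5049 0.5086]
-0.245 105 [0.5013 0.5049 0.5085]
```

Fz has risen from -1.9 to -0.6 N, so the plate is just touching the bar. Lowering a little more.

Call:
send_rows(plan=[[[0,0,0.01],[0,0,0]],[[0,0,0.005],[0,0,0]],[[0,0,0],[0,0,0]],[[0,0,0],[0,0,0]],[[0,0,0],[0,0,0]],[[0,0,0],[0,0,0]],[[0,0,0],[0,0,0]],[[0,0,0],[0,0,0]],[[0,0,0],[0,0,0]],[[0,0,0],[0,0,0]]])

```text
time: 25.9
tool_pos: [0.5137, -0.2648, 0.1593]
tool_rot: [3.142, -0.0, 1.608]
contact_force: [2.6, 0.2, -0.3]
opening: 0.0056
grip_force: 40.0
```

```bash
python3 m.py 8
```

```text
26.35 [ 0.51372929 -0.26482153  0.15931095] [ 3.14156829e+00 -7.91661791e-05  1.60755819e+00] [ 2.88  0.02 -0.08] [-0.095 -0.555  0.023] 0.005782827786477648
-0.265 0 None
-0.26 15 [0.5015 0.5034 0.5083]
-0.252 114 [0.5015 0.5051 0.5087]
-0.248 145 [0.5014 0.505  0.5086]
-0.245 98 [0.5013 0.505  0.5086]
```

Call:
send_rows(plan=[[[0,0,0.01],[0,0,0]],[[0,0,0.01],[0,0,0]],[[0,0,0],[0,0,0]],[[0,0,0],[0,0,0]],[[0,0,0],[0,0,0]],[[0,0,0],[0,0,0]],[[0,0,0],[0,0,0]],[[0,0,0],[0,0,0]],[[0,0,0],[0,0,0]],[[0,0,0],[0,0,0]]])

```text
time: 27.65
tool_pos: [0.5138, -0.2648, 0.159]
tool_rot: [3.141, 0.0, 1.608]
contact_force: [1.0, 0.5, 5.1]
opening: 0.0059
grip_force: 40.0
```

```bash
python3 m.py 9
```

```text
28.1 [ 0.51377331 -0.2648299   0.15907182] [3.14132234e+00 7.84682290e-05 1.60757829e+00] [1.49 1.12 5.09] [ 0.107 -0.27   0.038] 0.005836188602568439
-0.265 0 None
-0.26 14 [0.5017 0.5032 0.5056]
-0.252 116 [0.5015 0.5051 0.5087]
-0.248 144 [0.5014 0.505  0.5087]
-0.245 101 [0.5013 0.505  0.5086]
```

It's seated: firm contact at z 0.159, as predicted. I'll relax 0.2 mm and open.

Call:
send_rows(plan=[[[0,0,-0.008],[0,0,0]],[[0,0,0],[0,0,0]],[[0,0,0],[0,0,0]],[[0,0,0],[0,0,0]],[[0,0,0],[0,0,0]],[[0,0,0],[0,0,0]],[[0,0,0],[0,0,0]],[[0,0,0],[0,0,0]],[[0,0,0],[0,0,0]],[[0,0,0],[0,0,0]]], force=10)

```text
time: 29.4
tool_pos: [0.5138, -0.2648, 0.1591]
tool_rot: [3.141, -0.0, 1.608]
contact_force: [2.3, 1.1, 5.1]
opening: 0.0057
grip_force: 10.0
```

Call:
send_rows(plan=[[[0,0,0],[0,0,0]],[[0,0,0],[0,0,0]],[[0,0,0],[0,0,0]],[[0,0,0],[0,0,0]],[[0,0,0],[0,0,0]],[[0,0,0],[0,0,0]],[[0,0,0],[0,0,0]],[[0,0,0],[0,0,0]],[[0,0,0],[0,0,0]],[[0,0,0],[0,0,0]]], gripper=-0.35)

```text
time: 30.65
tool_pos: [0.5138, -0.2648, 0.159]
tool_rot: [3.141, -0.0, 1.608]
contact_force: [-0.4, 0.5, -0.5]
opening: 0.03
grip_force: 0.0
```

```bash
python3 m.py 10; python3 - <<'E'
from h import *
u,_=grab('scene','s10'); a=cv2.imread('pics/w10.png'); cv2.imwrite('pics/c10.png',np.hstack([cv2.resize(a[100:350,150:470],(400,312)),cv2.resize(u[90:190,210:310],(312,312),interpolation=cv2.INTER_CUBIC)]))
E
```

```text
31.1 [ 0.51374327 -0.26481428  0.15901378] [ 3.14154773e+00 -6.25539087e-05  1.60759480e+00] [-0.16  0.02 -0.27] [-0.085  0.047 -0.002] 0.029647991560782072
-0.265 47 [0.5035 0.5072 0.5103]
-0.26 103 [0.5034 0.5071 0.5102]
-0.252 120 [0.5027 0.5064 0.5105]
-0.248 148 [0.5026 0.5063 0.5104]
-0.245 104 [0.5026 0.5067 0.5103]
```

View pics/c10.png

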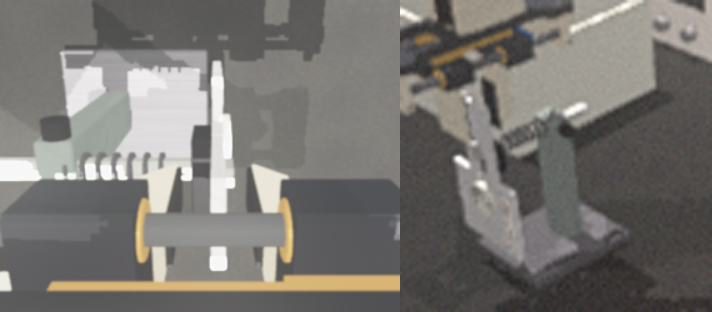

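Both views: the plate hangs behind the tip (tip visible right of it at (229,183)), dial outward. The keeper has come forward about 1.4 mm, to about 6 mm pushed back, and the fingers are clear. Retreating straight up.

Call:
send_rows(plan=[[[0,0,-0.3],[0,0,0]],[[0,0,-0.6],[0,0,0]],[[0,0,-0.6],[0,0,0]],[[0,0,-0.6],[0,0,0]],[[0,0,-0.6],[0,0,0]],[[0,0,-0.6],[0,0,0]],[[0,0,-0.6],[0,0,0]],[[0,0,0],[0,0,0]],[[0,0,0],[0,0,0]],[[0,0,0],[0,0,0]]])

```text
time: 32.45
tool_pos: [0.5135, -0.2647, 0.2558]
tool_rot: [-3.14, -0.001, 1.608]
contact_force: [0.4, -0.9, 0.4]
opening: 0.0298
grip_force: 0.0
```

```bash
python3 - <<'E'
from h import *
grab('scene','s11'); grab('wrist','w11'); s=robot.observe(); print(s['time'],s['tool_pos'],s['contact_force'])
for f in ('s11','w11'):
    W,p=cloud(f); n=(abs(W[...,0]-.517)<.015)&(abs(W[...,1]+.264)<.03)
    Q=W[n&(W[...,2]>.165)&(W[...,2]<.21)]; print(f,len(Q),cv2.minAreaRect(Q[:,:2].astype(np.float32)*1000),np.percentile(Q[:,2],[50,98]))
    Q=W[n&(W[...,2]>.186)&(W[...,2]<.2)]; print(len(Q),np.median(Q,0) if len(Q) else 0)
E
```

```text
32.55 [ 0.51355769 -0.26471698  0.25592079] [-0.32576687  0.08768942  0.04843274]
s11 92 ((513.6046752929688, -263.09161376953125), (41.521846771240234, 8.852642059326172), 89.2907485961914) [0.18107131 0.19278665]
33 [ 0.5150488  -0.26324005  0.19086581]
w11 387 ((515.6310424804688, -264.9092102050781), (5.089263439178467, 40.077720642089844), 2.1874282360076904) [0.19170488 0.19309617]
346 [ 0.51544614 -0.26372298  0.19178656]
```

```bash
python3 -c "
from cell import robot; print(robot.hand_in())"
```

```text
the job is handed in; nothing more can be done
None
```

The aluminium dial plate now hangs fully down on the hook bar behind the tip, dial outward, with its top at z = 0.192 m as expected; the keeper clamps it at about 6 mm, the gripper is clear, and the job was handed in at about 32.6 s.

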